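# Stretch the sprung tape over an offcut and lock it

### The job

Take the tape measure off its block, hook its end over the far end of the timber offcut that butts against the wooden tape shoe, and back the tape away over the offcut against its spring until the case drops fully home in the shoe's pocket. Let go, so that the tape stays stretched with its hook on the offcut, and then press the lock button on the case down until you feel the brake bite firmly, without leaning on it hard. Handle everything gently: do not knock the offcut away from the shoe or disturb the other things lying around.

Things in the scene. Friction and masses are not known exactly. Their poses are not given: they have to be found in the camera images.
- tape: grey tape measure upright on its base, 0.33 kg; case 80 mm long (x), 36 wide (y), 62 high (z); above 44 mm height only from x = -38 to +22 mm. Origin: centre of the case's underside; +x is the front, where the blade comes out. Grip across the 36 mm. It starts standing on the block, parallel to it, its front just past the block's end
- blade: steel blade 19 mm wide; it pulls out straight along the tape's +x, up to 165 mm; a spring draws it back with 3 N (in) to 5 N (150 mm out). Origin: where the inner (case-side) face of the end hook meets the blade's underside, mid width; axes as the tape's. Fully in, the origin is 46 mm ahead of the tape's origin and 7.5 mm above the case's underside
- lock: black lock button 22 x 16 mm on the case. Origin: centre of its top face, at first 78 mm above the case's underside, at x = -10 mm of the tape. Slides down against 9 N friction, stays where left. Its hidden brake meets the blade after 3 to 11 mm (varies, unseen); then the force rises steeply, about 8 N per mm. 15 to 20 N gives a firm bite; over 26 N is too hard
- shoe: plywood tape shoe fixed to the table. Origin: centre of its underside, below mid pocket; +x points to the offcut. Pocket floor at z = 26 mm, x = -44 to +44 mm, 42 mm wide. Front sill x = 44 to 54 mm, top z = 31 mm: the case slides over it and rests behind it. Rear wall inner face x = -44 mm, top z = 46 mm. Side walls 8 mm thick, tops z = 40 mm, short flared cheeks at the sill
- work: timber offcut 45 x 140 x 32 mm lying flat, loose (0.1 kg), its near end butting against the front of the shoe's sill, in line with the shoe. Origin: centre of its underside; its long side is its y axis. Its far end lies 194.5 mm from the shoe's origin along the shoe's +x, its top at z = 32 mm
- block: timber offcut 60 x 90 x 30 mm lying flat, on which the tape stands at the start; long side is its y axis. Origin: centre of its underside
- bystander_knob: black star knob with a steel stud, 48 x 46 x 62 mm, standing on the table; leave alone
- bystander_square: try square 130 x 191 x 21 mm lying on the table; leave alone
- bystander_flange: steel flange, disc 66 mm across and 13 mm high, lying on the table; leave alone
- hook_tip (a point): lowest point of the blade's end hook (plate 20 mm wide, 2.5 mm thick), on its inner face, 14.5 mm below the blade's origin, so 7 mm lower than the underside of the case

How it is judged (in metres and radians):
On the way, in this order (a step that is already met when the one before it is completed fails the run):
1. the hook is caught on the offcut and the blade is being drawn out by it (x of blade in the frame of tape between 0.066 and 0.15 m and contact force between tape and work above 1 N), for 0.1 s.
2. the case sits in the pocket, let go, still unlocked, the blade stretched to the hook at the offcut's far end (z of tape in the frame of shoe below 0.0285 m and x of tape in the frame of shoe between -0.008 and 0.008 m and angle between tape's own z axis and vertical below 0.06 rad and x of blade in the frame of tape above 0.182 m and contact force between tape and work above 1 N and contact force between lock and blade below 0.5 N and contact force between the fingers and tape below 0.1 N), for 0.2 s.
At the end, for the whole second after the job is handed in: the case rests upright on the pocket floor (within 2.5 mm of height, 8 mm along the shoe, 0.06 rad), the blade stretched at least 136 mm with its hook within about 5 mm of the offcut's far end, the offcut within 4 mm of the shoe, the lock's brake biting the blade with more than 4 N, all at rest (contact force between lock and blade above 4 N and z of tape in the frame of shoe below 0.0285 m and x of tape in the frame of shoe between -0.008 and 0.008 m and angle between tape's own z axis and vertical below 0.06 rad and x of blade in the frame of tape above 0.182 m and x of blade in the frame of shoe between 0.189 and 0.2 m and x of work in the frame of shoe below 0.129 m and linear speed of each of tape, blade below 0.02 m/s); the robot touches nothing.
It fails at once if the lock button is pressed with more than 28 N (contact force between the fingers and lock above 28 N).
It fails at once if the tape (case or hook) is forced against the offcut with more than 40 N (contact force between tape and work above 40 N).
It fails at once if the tape is forced against the shoe with more than 60 N (contact force between tape and shoe above 60 N).
It fails at once if the offcut is moved more than 12 mm (distance of work from where it was at the start of the episode above 0.012 m).
It fails at once if a bystander is moved more than 15 mm (distance of any of bystander_knob, bystander_square, bystander_flange from where it was at the start of the episode above 0.015 m).
It also fails if it takes over 53 s, if anything falls off the work surface, if the arm or the gripper's body presses on something with over 40 N, if the wrist force passes 120 N, or if a joint passes its speed limit or range.

### The arm

A 6-joint arm with a two-finger parallel gripper is mounted at the origin on a cart in front of the work surface, level with it; the furniture and walls round the work are solid. World frame = base frame: x ahead of the robot, y to its left, z up, the work surface at z = 0. Lengths are in mm, angles in rad, forces in N, time in s.
With the tool pointing down it reaches from about 275 to 1000 mm from the base axis. Payload 8.4 kg.
Tool frame: the origin (TCP) lies at the very end of the fingers, on their centre line; the grasp point (between the pads) lies 19 mm behind it; z points along the fingers, y is the line along which they close (so a half turn about z gives the same grasp; the last joint's range is limited). The gripper opens to 85 mm and grips with 20 to 120 N. Pads are 22 mm wide; open, the fingers measure 114 mm over their backs; the gripper's body (76 mm by 85 mm) begins 54 mm behind the grasp point. The pads swing forward as they close: fully open they stand 13 mm farther back than shut.
Start: joints at [1.153, 0.353, 1.633, -0, 1.155, -0.002], TCP at [252.45, 571.749, 231.281] pointing down, gripper open.
Joint ranges: [-2.63, 2.63], [-0.92, 2.1], [0.06, 2.66], [-1.3, 4.44], [0, 2.69], [-3.02, 3.02]. Speed limits (rad/s): [2.22, 2.22, 2.79, 3.14, 3.14, 3.14].

### API

Orientations are given as [roll, pitch, yaw] about the fixed x, y, z axes, in that order (R = Rz(yaw) Ry(pitch) Rx(roll)).
In Python, from rig import sensors, grab_frame, camera_params, order gives the robot as it stands. The module is installed in compiled form; this text tells all that it offers.
- The arm moves only by the tool move_arm, never from a script. Its argument "motion" is a list of rows, each a list of 7 numbers: the turn, a rotation vector about the tool's x, y, z in rad, then the shift along the tool's x, y, z in m, then the finger opening in m, from 0 to 0.0854. A call has 1 to 8 rows; each row is the pose to reach, as a shift and turn from the pose commanded when the call began, along the tool's axes at that moment; what a row does not reach only later rows make up. A row lasts 1/8 s, in which the tool goes at most 62.5 mm and 10.7 degrees, less where a joint would pass 70% of its speed; a pose out of reach is approached as far as the arm can. A call with a gripper value outside its range is refused whole. The fingers move at their own pace and stop on an object; "grip_force" is the grip in N (left out, the last holds). Time passes only in rows, so rows that repeat a pose let the fingers close. It gives the time, the measured TCP pose, the force, the opening and the grip force at its end, in the units of the state.
- sensors.sense(): the state, without advancing time (a new reading comes with each control period).
- grab_frame(name): name is "scene" or "side" or "wrist"; returns (picture, depth): 420x560x3 uint8, red, green, blue; 420x560 float32, mm along the optical axis (not along the pixel's ray), 0 where there is no reading.
- camera_params(name): a dict with "camera_matrix" (3x3 intrinsics, pixels), "k1" (the pictures are not rectified: a ray, as slopes to the right and down, at radius r is drawn at 1 + k1 r^2 times it, then the intrinsics apply), "world_from_camera" (4x4, takes a point from camera to world coordinates). Camera axes: x right, y down, z forward; pixel columns grow to the right and rows downward; lengths in mm; the calibration is good to about 2 mm. A picture is of the moment at which its call begins: read the wrist's pose just before it. camera_params takes no time and is no camera call; for the wrist camera it gives the pose at the moment of the call.
- order.sign_off(): hands the job in; it is judged then, once.
The state is a dict: "clock": time; "qpos": joint angles; "qvel": joint speeds; "joint_efforts": joint torques, N m; "eef_pos": TCP position; "tcp_rot": TCP orientation; "contact_force": force on the tool from outside, world axes, zero at the start; "wrist_torque": the same for the moment, N m; "opening": opening from 0.0 (shut) to 1.0 (fully open); "grasp_force": force on a finger pad.
Only numpy, scipy, OpenCV 4.12 (cv2) and the standard library are available. Lean on these libraries where they do the work, as an engineer would, in place of code of your own. Each camera call takes 0.05 s, during which the arm holds its last target. There are 200 camera calls.

## Working session

There is one attempt and no reset: what is moved stays moved. The work goes in short steps, Python scripts to look and compute and a tool call to move; the robot and the scene stay as the last step left them, time stands still between calls to the robot, and variables do not carry over. Pictures are saved under pics/ and viewed, at most 10 in all, crops included, and the job is handed in when it is done.

Besides the shell and the picture viewer there is one more tool, called after ">>>" as name(argument=value, ...), one argument or row to a line, values as JSON. move_arm: Moves the arm, as the interface text tells. Its arguments: {"type":"object","properties":{"motion":{"type":"array","items":{"type":"array","items":{"type":"number"}}},"grip_force":{"type":"number"}},"required":["motion"]}

```bash
mkdir -p pics; cat > h.py <<'E'
import numpy as np, cv2
from rig import sensors, grab_frame, camera_params, order
def grab(n,save=None):
    c=camera_params(n); im,d=grab_frame(n)
    np.savez('%s.npz'%n,im=im,d=d,K=c['camera_matrix'],k=c['k1'],T=c['world_from_camera'])
    if save: cv2.imwrite('pics/'+save,im[:,:,::-1])
def load(n): return np.load('%s.npz'%n)
def rays(f,px):
    K=np.array(f['K']);k=float(f['k']);T=np.array(f['T']);px=np.atleast_2d(px).astype(float)
    q=np.c_[(px[:,0]-K[0,2])/K[0,0],(px[:,1]-K[1,2])/K[1,1]]
    u=q.copy()
    for _ in range(30): u=q/(1+k*(u**2).sum(1,keepdims=True))
    return T[:3,3],u,np.c_[u,np.ones(len(u))]@T[:3,:3].T
def onplane(f,px,z):
    o,u,r=rays(f,px); return o+r*((z-o[2])/r[:,2])[:,None]
def cloud(f):
    h,w=f['d'].shape; x,y=np.meshgrid(np.arange(w),np.arange(h))
    o,u,r=rays(f,np.c_[x.ravel(),y.ravel()])
    return (o+r*f['d'].reshape(-1,1)).reshape(h,w,3)
E
python3 - <<'E'
from h import *
s=sensors.sense(); print({k:np.round(v,3) for k,v in s.items()})
for n in ['scene','side','wrist']:
    grab(n); f=load(n); print(n,f['T'].round(2).tolist(),f['K'][0,0],f['k'])
a=[load(n)['im'] for n in ['scene','side']]
cv2.imwrite('pics/a.png',a[0][:,:,::-1]);cv2.imwrite('pics/b.png',a[1][:,:,::-1])
E
```

```text
{'clock': np.float64(0.0), 'qpos': array([ 1.153,  0.354,  1.634,  0.   ,  1.155, -0.002]), 'qvel': array([ 0.   , -0.002, -0.002,  0.   ,  0.   , -0.001]), 'joint_efforts': array([-0.0000e+00, -6.0525e+01, -3.4207e+01, -0.0000e+00,  9.0000e-03,
       -0.0000e+00]), 'eef_pos': array([252.246, 571.291, 230.559]), 'tcp_rot': array([-3.14 , -0.   ,  2.726]), 'contact_force': array([-0.648,  0.52 , -0.893]), 'wrist_torque': array([-0.037,  0.032, -0.023]), 'grasp_force': np.float64(0.0), 'opening': np.float64(1.002)}
scene [[0.88, -0.38, 0.3, 220.52], [-0.48, -0.69, 0.54, -534.83], [0.0, -0.62, -0.79, 1022.5], [0.0, 0.0, 0.0, 1.0]] 531.4150632085094 -0.1259147915823688
side [[-0.98, -0.04, 0.17, 429.86], [-0.17, 0.38, -0.91, 1025.08], [-0.03, -0.92, -0.38, 467.8], [0.0, 0.0, 0.0, 1.0]] 409.4115551845637 -0.09668786697490207
wrist [[0.4, 0.86, 0.3, 173.99], [0.91, -0.38, -0.14, 605.83], [-0.0, 0.33, -0.94, 372.86], [0.0, 0.0, 0.0, 1.0]] 347.58601846821387 -0.020892181433016584
```

View pics/a.png

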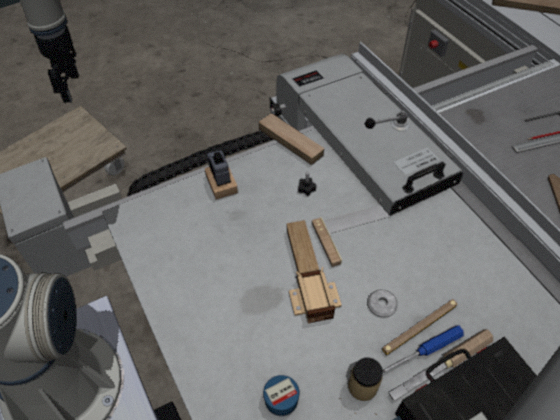

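View pics/b.png

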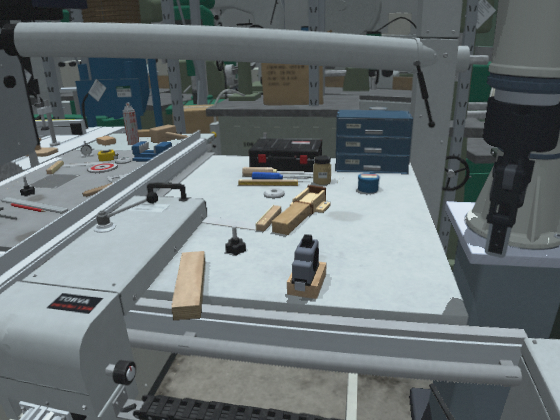

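The scene view shows the tape on its block at about (219,170), the shoe at (316,293), the offcut at (302,247), the knob at (307,184), the square at (327,242) and the flange at (382,302). The side view shows the tape at (306,260) and the shoe at (310,200).

```bash
cat > m.py <<'E'
from h import *
f=load('scene'); P=cloud(f); im=f['im']
hsv=cv2.cvtColor(im,cv2.COLOR_RGB2HSV)
def rep(name,box,fn):
    x0,y0,x1,y1=box; m=np.zeros(im.shape[:2],bool); m[y0:y1,x0:x1]=True
    m&=fn&(f['d']>0); p=P[m]; 
    r=cv2.minAreaRect(p[:,:2].astype(np.float32))
    print(name,len(p),'c',np.round(r[0],1),'sz',np.round(r[1],1),'ang',round(r[2],1),'z',np.percentile(p[:,2],[2,50,98]).round(1)); return p
Z=P[...,2]
print('table z',np.median(Z[230:270,200:280]))
for z0,z1 in [(20,36)]:
    rep('work',(280,215,322,280),(Z>26)&(Z<38))
    rep('blocktop',(195,140,245,205),(Z>24)&(Z<36))
rep('tapetop',(200,140,240,200),(Z>80)&(Z<98))
rep('lock',(200,140,240,200),(Z>100))
rep('shoe all',(285,265,345,325),(Z>8))
rep('shoe walls',(285,265,345,325),(Z>36)&(Z<43))
rep('shoe rear',(285,265,345,325),(Z>43))
c=[]
for n,(x0,y0,x1,y1) in {'scene':(190,130,350,330),'side':(220,160,350,310)}.items():
    c.append(cv2.resize(load(n)['im'][y0:y1,x0:x1],None,fx=3,fy=3,interpolation=2))
h=600; out=np.zeros((600,800,3),np.uint8)
a=cv2.resize(c[0],(400,500)); b=cv2.resize(c[1],(400,460)); out[:500,:400]=a; out[:460,400:]=b
cv2.imwrite('pics/c.png',out[:,:,::-1])
E
python3 m.py
```

```text
table z -1.1112500355617954
work 1152 c [582.3  37.7] sz [165.2  55.8] ang 70.2 z [26.7 30.8 35.5]
blocktop 335 c [509.4 328.3] sz [92.7 60.7] ang 83.4 z [24.5 29.  35.2]
tapetop 233 c [509.8 330.3] sz [61.7 37.6] ang 82.5 z [80.6 90.2 96.8]
lock 53 c [509.6 329.4] sz [26.4 15.5] ang 84.8 z [100.2 107.2 110.1]
shoe all 1973 c [553.9 -56.2] sz [144.6 108.8] ang 68.0 z [ 8.5 26.8 46. ]
shoe walls 324 c [548.2 -70. ] sz [109.6  58.7] ang 73.6 z [36.3 39.7 42.6]
shoe rear 118 c [543.1 -85.6] sz [76.4 57.7] ang 74.5 z [43.1 45.1 49. ]
```

View pics/c.png

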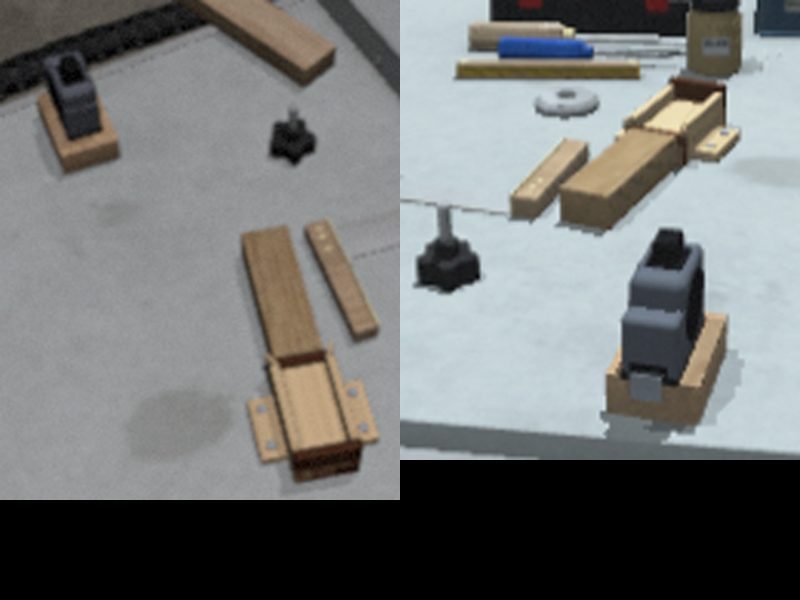

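The enlarged crop shows the tape's hook and low nose facing the side camera (+y). The offcut runs from the shoe towards +y as well. I'll go over the shoe first for a closer wrist view.

```bash
cat > go.py <<'E'
import sys
from h import *
from scipy.spatial.transform import Rotation as R
def plan(x,y,z,yaw,pitch=0):
    s=sensors.sense(); p=s['eef_pos']; A=R.from_euler('xyz',s['tcp_rot']); B=R.from_euler('xyz',[np.pi,pitch,yaw])
    print('t',round(float(s['clock']),2),'pos',p.round(2),'rot',s['tcp_rot'].round(4),'F',s['contact_force'].round(1))
    print('rot',(A.inv()*B).as_rotvec().round(3),'shift',(A.inv().apply(np.array([x,y,z])-p)/1000).round(4))
if __name__=='__main__': plan(*map(float,sys.argv[1:]))
E
python3 go.py 575 -10 200 1.28
```

```text
t 0.15 pos [252.3  571.43 230.74] rot [-3.1406  0.      2.7258] F [ 0.2 -0.1  0. ]
rot [-1.000e-03  1.000e-03  1.446e+00] shift [-0.5301 -0.4015  0.0312]
```

>>> move_arm(
  motion=[
    [0, 0, 0.18, -0.045, -0.034, 0.003, 0.085],
    [0, 0, 0.36, -0.09, -0.068, 0.006, 0.085],
    [0, 0, 0.54, -0.135, -0.102, 0.008, 0.085],
    [0, 0, 0.72, -0.18, -0.136, 0.011, 0.085],
    [0, 0, 0.9, -0.225, -0.17, 0.014, 0.085],
    [0, 0, 1.08, -0.27, -0.204, 0.016, 0.085],
    [0, 0, 1.26, -0.315, -0.238, 0.019, 0.085],
    [0, 0, 1.446, -0.36, -0.272, 0.02, 0.085],
  ],
)

```text
clock: 1.15
eef_pos: [472.4, 175.8, 211.2]
tcp_rot: [-3.142, -0.0, 1.274]
contact_force: [0.5, 0.6, -0.9]
opening: 0.997
grasp_force: 0.0
```

```bash
python3 go.py 575 -10 200 1.28
```

```text
t 1.15 pos [472.45 175.78 211.16] rot [-3.1416 -0.      1.2738] F [ 0.5  0.6 -0.9]
rot [-0.    -0.    -0.006] shift [-0.1476  0.1524  0.0112]
```

>>> move_arm(
  motion=[
    [0, 0, 0, -0.04, 0.04, 0.003, 0.085],
    [0, 0, 0, -0.08, 0.08, 0.006, 0.085],
    [0, 0, 0, -0.12, 0.12, 0.01, 0.085],
    [0, 0, 0, -0.148, 0.152, 0.011, 0.085],
    [0, 0, 0, -0.148, 0.152, 0.011, 0.085],
    [0, 0, 0, -0.148, 0.152, 0.011, 0.085],
  ],
)

```text
clock: 1.9
eef_pos: [574.4, -7.6, 199.9]
tcp_rot: [-3.14, 0.0, 1.279]
contact_force: [-0.1, 0.5, -1.2]
opening: 0.997
grasp_force: 0.0
```

```bash
cat > m2.py <<'E'
from h import *
grab('wrist'); f=load('wrist'); P=cloud(f); im=f['im']; Z=P[...,2]; ok=f['d']>0
cv2.imwrite('pics/d.png',im[:,:,::-1])
def rect(n,m):
    p=P[m&ok]; r=cv2.minAreaRect(p[:,:2].astype(np.float32)); print(n,len(p),np.round(r[0],1),np.round(r[1],1),round(r[2],2),np.percentile(p[:,2],[5,50,95]).round(1))
X,Y=P[...,0],P[...,1]
print('tbl',np.median(Z[ok&(abs(Z)<8)]))
near=(abs(X-560)<70)&(Y>-130)&(Y<120)
np.save('c.npy',P)
a=np.deg2rad(73.5); u=(X-582)*np.cos(a)+(Y-37)*np.sin(a); v=-(X-582)*np.sin(a)+(Y-37)*np.cos(a)
w=near&(Z>29)&(Z<35)&(abs(v)<28)&(u>-60)
rect('work',w)
rect('w3',near&(Z>42)&(Z<50)); rect('w2',near&(Z>37)&(Z<42)); rect('floor',near&(Z>23)&(Z<29)&(abs(v)<18)&(u<-70))
E
python3 m2.py; python3 go.py 575 -10 200 1.28
```

```text
tbl -0.16878282115328602
work 8611 [585.1  47.4] [141.8  55.2] 73.45 [30.4 31.6 32.9]
w3 572 [ 534.7 -116.7] [10.3 57.2] 73.35 [43.  45.7 46.8]
w2 1627 [550.4 -65.4] [101.   61.6] 73.09 [38.  39.6 41. ]
floor 2850 [549.7 -72. ] [87.3 36. ] 73.49 [24.7 25.9 27.1]
t 1.95 pos [574.37  -7.13 200.07] rot [-3.1407e+00 -1.0000e-04  1.2801e+00] F [ 1.1  0.5 -0.2]
rot [-0.001 -0.     0.   ] shift [-0.0026  0.0014  0.0001]
```

View pics/d.png

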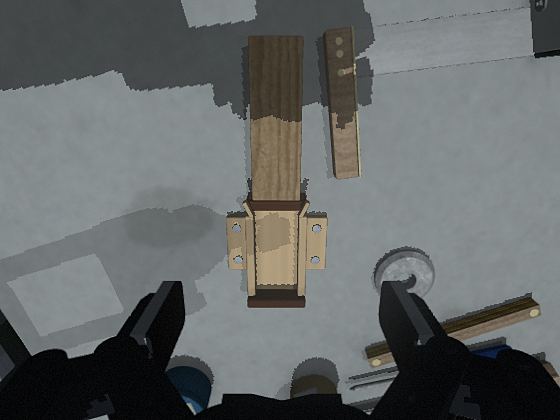

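The wrist view shows the offcut running from (275,38) to (275,200). The shoe pocket is at (276,245), the square's stock at (341,105) and the flange at (404,270).

```bash
cat > m3.py <<'E'
from h import *
f=load('wrist'); P=np.load('c.npy'); Z=P[...,2]; X,Y=P[...,0],P[...,1]; ok=f['d']>0
# axis angle from work long edges (median v-center per u slice)
a=np.deg2rad(73.45)
for it in range(2):
    u=(X-549)*np.cos(a)+(Y+71)*np.sin(a); v=-(X-549)*np.sin(a)+(Y+71)*np.cos(a)
    W=ok&(Z>27)&(Z<36)&(abs(v)<27)&(u>62)
    us=np.arange(65,190,5); lo=[];hi=[]
    for s in us:
        q=v[W&(abs(u-s)<2.5)]; lo.append(np.percentile(q,1)); hi.append(np.percentile(q,99))
    c=(np.array(lo)+hi)/2; k=np.polyfit(us,c,1); print('slope',k,'width',np.median(np.array(hi)-lo)); a+=k[0]
print('axis deg',np.rad2deg(a))
print('far end u',np.percentile(u[W],99.7), [round(u[W&(abs(v-s)<4)].max(),1) for s in(-15,0,15)])
F=ok&(Z>23)&(Z<28.5)&(abs(v)<17)&(u<48)&(u>-48); print('floor u',np.percentile(u[F],[.5,99.5]))
R=ok&(Z>43)&(Z<50)&(u<-30)&(u>-70)&(abs(v)<35); print('rear u',np.percentile(u[R],[1,99]),'v',np.percentile(v[R],[1,99]))
S=ok&(Z>37.5)&(Z<43)&(u>-38)&(u<35)&(abs(v)<40); print('walls v',np.percentile(v[S],[1,99]),[np.percentile(v[S&(v*g>0)],50) for g in(-1,1)])
# pixel check with onplane: corners of work top far end
print(onplane(f,[[249,37],[303,37]],32).round(1))
E
python3 m3.py; python3 go.py 505 300 230 1.44
```

```text
slope [-0.00378969 -0.12259302] width 44.08848708795344
slope [-2.40518551e-05 -1.21192008e-01] width 44.08990577624778
axis deg 73.23148841526496
far end u 194.48025698396796 [np.float64(194.7), np.float64(194.7), np.float64(194.6)]
floor u [-43.84263088  42.62095756]
rear u [-52.78442114 -42.95481824] v [-28.02857408  28.0478254 ]
walls v [-28.81430568  28.87339089] [np.float64(-24.891025466840624), np.float64(24.90921846509258)]
[[584.7 120.5  32. ]
 [626.5 107.9  32. ]]
t 1.95 pos [574.37  -7.13 200.07] rot [-3.1407e+00 -1.0000e-04  1.2801e+00] F [ 1.1  0.5 -0.2]
rot [-0.001 -0.    -0.16 ] shift [ 0.2744 -0.1545 -0.0298]
```

>>> move_arm(
  motion=[
    [0, 0, -0.03, 0.05, -0.028, -0.006, 0.085],
    [0, 0, -0.06, 0.1, -0.056, -0.012, 0.085],
    [0, 0, -0.09, 0.15, -0.084, -0.018, 0.085],
    [0, 0, -0.12, 0.2, -0.112, -0.022, 0.085],
    [0, 0, -0.16, 0.25, -0.141, -0.028, 0.085],
    [0, 0, -0.16, 0.274, -0.154, -0.03, 0.085],
    [0, 0, -0.16, 0.274, -0.154, -0.03, 0.085],
  ],
)

```text
clock: 2.82
eef_pos: [504.5, 301.4, 230.5]
tcp_rot: [3.142, -0.0, 1.444]
contact_force: [-0.3, 0.2, -0.0]
opening: 0.994
grasp_force: 0.0
```

```bash
cat > m4.py <<'E'
from h import *
grab('wrist'); f=load('wrist'); P=cloud(f); im=f['im']; Z=P[...,2]; ok=f['d']>0;X,Y=P[...,0],P[...,1]
cv2.imwrite('pics/e.png',im[:,:,::-1])
N=ok&(abs(X-510)<70)&(abs(Y-335)<90)
for n,a,b in [('block',26,33),('nose',70,80),('top',84,97),('lock',104,112)]:
    m=N&(Z>a)&(Z<b); p=P[m]; r=cv2.minAreaRect(p[:,:2].astype(np.float32)); print(n,len(p),np.round(r[0],1),np.round(r[1],1),round(r[2],2),np.percentile(p[:,2],[5,50,95]).round(1))
a=np.deg2rad(82.5); u=(X-510)*np.cos(a)+(Y-338)*np.sin(a); v=-(X-510)*np.sin(a)+(Y-338)*np.cos(a)
for n,lo,hi in [('top',90,95),('lock',104,112),('nose',68,82),('hook/low',20,50)]:
    m=N&(Z>lo)&(Z<hi)&((n!='hook/low')|((u>41)&(u<60)&(abs(v)<20))); print(n,m.sum(),'u',np.percentile(u[m],[1,50,99]).round(1),'v',np.percentile(v[m],[1,50,99]).round(1),'z',np.percentile(Z[m],[1,50,99]).round(1))
T=N&(Z>60)&(abs(v)<25)
us=np.arange(-34,20,4); c=[]
for s in us:
    q=v[T&(Z>85)&(abs(u-s)<2)]; c.append((np.percentile(q,2)+np.percentile(q,98))/2)
print('slope/off',np.polyfit(us,c,1),np.round(c,1))
E
python3 m4.py; python3 go.py 505 300 230 1.44
```

```text
block 1598 [510.2 334.1] [95.4 60.1] 83.2 [28.4 29.6 30.9]
nose 986 [514.3 366. ] [30.3 37.4] 84.09 [71.2 73.4 75. ]
top 2513 [510.7 333.1] [60.5 37.2] 84.07 [86.5 91.2 93.7]
lock 587 [510.6 331.3] [22.1 15.7] 82.49 [106.  107.7 109. ]
top 1887 u [-31.8   3.2  22.7] v [-16.9  -1.3  14.6] z [90.  91.7 94.3]
lock 587 u [-17.2  -5.9   4.3] v [-9.2 -1.3  6.4] z [104.5 107.7 109.5]
nose 1022 u [13.3 34.  43.4] v [-18.4  -0.6  17.1] z [69.2 73.4 80. ]
hook/low 236 u [42.9 47.3 51.6] v [-17.3  -0.7  16.4] z [33.8 39.7 44.8]
slope/off [-0.02875359 -1.02382765] [-0.8  0.7  1.2 -0.  -0.2 -2.1 -1.6 -1.5 -1.3 -1.1 -1.5 -1.  -1.  -0.9]
t 2.88 pos [504.89 299.94 230.29] rot [-3.1415e+00  3.0000e-04  1.4431e+00] F [ 0.4 -0.2 -0.1]
rot [-0.     0.     0.003] shift [0.0001 0.0001 0.0003]
```

View pics/e.png

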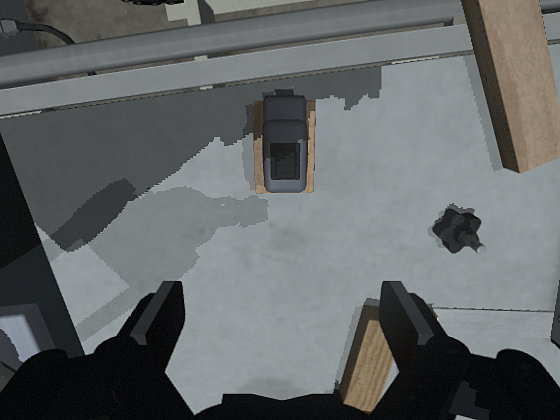

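The wrist view shows the tape at (285,143) on its block, with the lock at (285,160) and the nose and hook up at (284,95). The knob is off at (458,230). From the lock and the top outline, the tape origin is about (511.6, 341.1) with its axis at 83.4°.

```bash
python3 go.py 511 336.1 50 1.455
```

```text
t 2.88 pos [504.89 299.94 230.29] rot [-3.1415e+00  3.0000e-04  1.4431e+00] F [ 0.4 -0.2 -0.1]
rot [-0.     0.    -0.012] shift [0.0367 0.0015 0.1803]
```

>>> move_arm(
  motion=[
    [0, 0, -0.012, 0.025, 0.001, 0.03, 0.085],
    [0, 0, -0.012, 0.0367, 0.0015, 0.07, 0.085],
    [0, 0, -0.012, 0.0367, 0.0015, 0.11, 0.085],
    [0, 0, -0.012, 0.0367, 0.0015, 0.14, 0.085],
    [0, 0, -0.012, 0.0367, 0.0015, 0.165, 0.085],
    [0, 0, -0.012, 0.0367, 0.0015, 0.18, 0.085],
    [0, 0, -0.012, 0.0367, 0.0015, 0.18, 0.085],
    [0, 0, -0.012, 0.0367, 0.0015, 0.18, 0.085],
  ],
)

```text
clock: 3.88
eef_pos: [513.0, 335.1, 51.3]
tcp_rot: [3.141, -0.001, 1.452]
contact_force: [0.5, 0.8, 0.0]
opening: 0.996
grasp_force: 0.0
```

```bash
python3 go.py 511 336.1 50 1.455; python3 - <<'E'
from h import *
grab('wrist','g.png')
E
```

```text
t 3.88 pos [513.04 335.1   51.26] rot [ 3.1406e+00 -8.0000e-04  1.4516e+00] F [0.5 0.8 0. ]
rot [ 0.001 -0.001 -0.003] shift [ 0.0007 -0.0021  0.0013]
```

View pics/g.png

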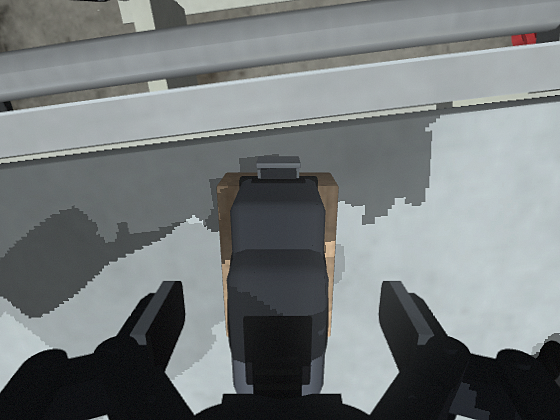

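The fingers straddle the case: its axis is at column 278 and the finger midpoint at 282. I'll shift by −1.8 mm, then close.

>>> move_arm(
  motion=[
    [0, 0, -0.003, 0.0005, -0.0018, 0.001, 0.085],
    [0, 0, -0.003, 0.0005, -0.0018, 0.001, 0.055],
    [0, 0, -0.003, 0.0005, -0.0018, 0.001, 0.04],
    [0, 0, -0.003, 0.0005, -0.0018, 0.001, 0.034],
    [0, 0, -0.003, 0.0005, -0.0018, 0.001, 0.028],
    [0, 0, -0.003, 0.0005, -0.0018, 0.001, 0.028],
    [0, 0, -0.003, 0.0005, -0.0018, 0.001, 0.028],
  ],
  grip_force=60,
)

```text
clock: 4.8
eef_pos: [510.9, 335.8, 49.6]
tcp_rot: [3.141, -0.0, 1.455]
contact_force: [-0.6, 0.7, 5.5]
opening: 0.408
grasp_force: 60.6
```

```bash
python3 go.py 511 336.1 90 1.455
```

```text
t 4.8 pos [510.91 335.82  49.59] rot [ 3.1412e+00 -3.0000e-04  1.4548e+00] F [-0.6  0.7  5.5]
rot [ 0. -0. -0.] shift [ 0.0003  0.0001 -0.0404]
```

>>> move_arm(
  motion=[
    [0, 0, 0, 0, 0, -0.01, 0.028],
    [0, 0, 0, 0, 0, -0.03, 0.028],
    [0, 0, 0, 0, 0, -0.055, 0.028],
    [0, 0, 0, 0, 0, -0.065, 0.028],
    [0, 0, 0, 0, 0, -0.065, 0.028],
  ],
)

```text
clock: 5.42
eef_pos: [511.1, 336.0, 115.3]
tcp_rot: [3.14, -0.001, 1.455]
contact_force: [-0.2, -0.3, -3.0]
opening: 0.415
grasp_force: 60.2
```

```bash
python3 go.py 595.1 82 110 1.278
```

```text
t 5.42 pos [511.1  335.95 115.34] rot [ 3.1402e+00 -1.1000e-03  1.4548e+00] F [-0.2 -0.3 -3. ]
rot [ 0.001 -0.001  0.177] shift [-0.2425  0.1128  0.0052]
```

>>> move_arm(
  motion=[
    [0, 0, 0.03, -0.03, 0.014, 0.001, 0.028],
    [0, 0, 0.06, -0.075, 0.035, 0.001, 0.028],
    [0, 0, 0.09, -0.12, 0.056, 0.003, 0.028],
    [0, 0, 0.12, -0.165, 0.077, 0.004, 0.028],
    [0, 0, 0.15, -0.205, 0.095, 0.005, 0.028],
    [0, 0, 0.177, -0.235, 0.109, 0.005, 0.028],
    [0, 0, 0.177, -0.2425, 0.1128, 0.005, 0.028],
    [0, 0, 0.177, -0.2425, 0.1128, 0.005, 0.028],
  ],
)

```text
clock: 6.42
eef_pos: [594.2, 81.6, 108.6]
tcp_rot: [-3.14, 0.0, 1.277]
contact_force: [0.7, 0.5, -3.3]
opening: 0.413
grasp_force: 60.4
```

```bash
python3 go.py 595.1 82 60 1.278; python3 - <<'E'
from h import *
grab('wrist','i.png'); grab('side'); f=load('side')
x0,y0=250,160
a=load('wrist')['im'];b=cv2.resize(f['im'][150:260,240:350],(420,420),interpolation=2)
o=np.hstack([a,b]);o=cv2.resize(o,(800,343));cv2.imwrite('pics/i.png',o[:,:,::-1])
E
```

```text
t 6.42 pos [594.23  81.61 108.61] rot [-3.1404e+00  3.0000e-04  1.2771e+00] F [ 0.7  0.5 -3.3]
rot [-0.001  0.    -0.001] shift [0.0006 0.0008 0.0486]
```

View pics/i.png

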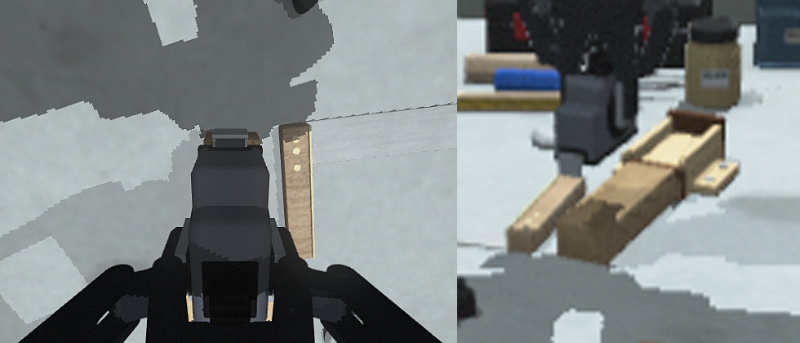

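The wrist view shows the hook at (231,138), centred over the offcut, whose edges are at columns 204 and 261 (hook at half-scale pixels). I'll check its distance along the shoe axis from the depth data.

```bash
cat > m5.py <<'E'
from h import *
f=load('wrist'); P=cloud(f); X,Y,Z=P[...,0],P[...,1],P[...,2]; ok=f['d']>0
a=1.2781; u=(X-549)*np.cos(a)+(Y+71)*np.sin(a); v=-(X-549)*np.sin(a)+(Y+71)*np.cos(a)
def q(n,m): m=m&ok; print(n,m.sum(),'u',np.percentile(u[m],[1,50,99]).round(1),'v',np.percentile(v[m],[1,50,99]).round(1),'z',np.percentile(Z[m],[1,50,99]).round(1))
q('hook',(u>207)&(u<235)&(Z>75)&(Z<110)&(abs(v)<15))
q('nose',(Z>118)&(Z<140)&(u>185)&(u<215)&(abs(v)<25))
q('offcut vis',(Z>28)&(Z<36)&(u>150)&(abs(v)<26))
E
python3 m5.py; python3 go.py 595.1 82 57 1.278
```

```text
hook 842 u [207.1 211.7 213.3] v [-8.3  1.  10.8] z [ 84.2  98.6 100.7]
nose 6082 u [185.6 196.2 204.9] v [-15.9   1.1  18.4] z [119.1 132.4 139.6]
offcut vis 220 u [190.7 193.5 195.5] v [-22.3 -14.2  22.3] z [28.2 31.5 33.2]
t 6.53 pos [594.12  82.59 108.89] rot [-3.1407e+00  1.0000e-04  1.2785e+00] F [-0.9 -0.1 -2.9]
rot [-0.001  0.     0.001] shift [-0.0003  0.0012  0.0519]
```

>>> move_arm(
  motion=[
    [0, 0, 0, 0, 0.0012, 0.012, 0.028],
    [0, 0, 0, 0, 0.0012, 0.03, 0.028],
    [0, 0, 0, 0, 0.0012, 0.044, 0.028],
    [0, 0, 0, 0, 0.0012, 0.051, 0.028],
    [0, 0, 0, 0, 0.0012, 0.0535, 0.028],
    [0, 0, 0, 0, 0.0012, 0.0545, 0.028],
    [0, 0, 0, 0, 0.0012, 0.0545, 0.028],
  ],
)

```text
clock: 7.4
eef_pos: [596.1, 81.4, 55.2]
tcp_rot: [3.141, -0.0, 1.278]
contact_force: [-1.0, 0.7, -4.1]
opening: 0.411
grasp_force: 60.4
```

```bash
python3 - <<'E'
from h import *
grab('wrist')
E
python3 m5.py; python3 go.py 595.1 82 53.4 1.278
```

```text
t 7.45 pos [596.13  81.41  55.21] rot [ 3.1409e+00 -3.0000e-04  1.2778e+00] F [ 0.1  0.1 -3.1]
rot [ 0.001 -0.    -0.   ] shift [ 0.0003 -0.0012  0.0018]Traceback (most recent call last):
  File "m5.py", line 5, in <module>
    q('hook',(u>207)&(u<235)&(Z>75)&(Z<110)&(abs(v)<15))
    ~^^^^^^^^^^^^^^^^^^^^^^^^^^^^^^^^^^^^^^^^^^^^^^^^^^^
  File "m5.py", line 4, in q
    def q(n,m): m=m&ok; print(n,m.sum(),'u',np.percentile(u[m],[1,50,99]).round(1),'v',np.percentile(v[m],[1,50,99]).round(1),'z',np.percentile(Z[m],[1,50,99]).round(1))
                                            ~~~~~~~~~~~~~^^^^^^^^^^^^^^^^
    return _quantile_unchecked(
        a, q, axis, out, overwrite_input, method, keepdims, weights)
    return _ureduce(a,
                    func=_quantile_ureduce_func,
    ...<5 lines>...
                    overwrite_input=overwrite_input,
                    method=method)
    r = func(a, **kwargs)
    result = _quantile(arr,
                       quantiles=q,
    ...<2 lines>...
                       out=out,
                       weights=wgt)
    slices_having_nans = np.isnan(arr[-1, ...])
                                  ~~~^^^^^^^^^
IndexError: index -1 is out of bounds for axis 0 with size 0
```

```bash
sed -i '5,$d' m5.py; cat >> m5.py <<'E'
q('hook',(u>205)&(u<235)&(Z>15)&(Z<60)&(abs(v)<15))
q('nose',(Z>65)&(Z<85)&(u>185)&(u<215)&(abs(v)<25))
q('lock',(Z>105)&(Z<120)&(u>120)&(u<185)&(abs(v)<25))
q('offcut vis',(Z>28)&(Z<36)&(u>130)&(u<200)&(abs(v)<26))
E
python3 m5.py
```

```text
hook 1483 u [205.  208.4 213.6] v [-13.8  -0.4  13.3] z [31.1 45.7 59.7]
nose 5910 u [185.7 196.9 205.3] v [-17.8  -0.4  16.7] z [66.  78.9 84.5]
lock 3697 u [152.4 165.4 175.1] v [-24.4  -0.4  24.5] z [105.2 112.7 118.9]
offcut vis 56 u [189.8 194.2 195.7] v [-22.4  21.   22.3] z [28.3 31.  33.1]
```

>>> move_arm(
  motion=[
    [0, 0, 0, 0, 0, 0.002, 0.028],
    [0, 0, 0, -0.005, 0, 0.002, 0.028],
    [0, 0, 0, -0.011, 0, 0.002, 0.028],
    [0, 0, 0, -0.016, 0, 0.002, 0.028],
    [0, 0, 0, -0.022, 0, 0.002, 0.028],
    [0, 0, 0, -0.03, 0, 0.002, 0.028],
    [0, 0, 0, -0.038, 0, 0.002, 0.028],
    [0, 0, 0, -0.042, 0, 0.002, 0.028],
  ],
)

```text
clock: 8.45
eef_pos: [583.5, 40.7, 52.8]
tcp_rot: [-3.142, -0.0, 1.277]
contact_force: [0.1, 3.2, -3.6]
opening: 0.416
grasp_force: 60.4
```

```bash
python3 - <<'E'
from h import *
grab('wrist','j.png')
f=load('wrist')
E
python3 m5.py; python3 go.py 549 -71 53.4 1.278
```

```text
t 8.5 pos [583.44  40.44  52.79] rot [-3.1415e+00  1.0000e-04  1.2774e+00] F [ 0.8  2.4 -4.1]
rot [-0.     0.    -0.001] shift [-0.1166 -0.0007 -0.0006]Traceback (most recent call last):
  File "m5.py", line 5, in <module>
    q('hook',(u>205)&(u<235)&(Z>15)&(Z<60)&(abs(v)<15))
    ~^^^^^^^^^^^^^^^^^^^^^^^^^^^^^^^^^^^^^^^^^^^^^^^^^^
  File "m5.py", line 4, in q
    def q(n,m): m=m&ok; print(n,m.sum(),'u',np.percentile(u[m],[1,50,99]).round(1),'v',np.percentile(v[m],[1,50,99]).round(1),'z',np.percentile(Z[m],[1,50,99]).round(1))
                                            ~~~~~~~~~~~~~^^^^^^^^^^^^^^^^
    return _quantile_unchecked(
        a, q, axis, out, overwrite_input, method, keepdims, weights)
    return _ureduce(a,
                    func=_quantile_ureduce_func,
    ...<5 lines>...
                    overwrite_input=overwrite_input,
                    method=method)
    r = func(a, **kwargs)
    result = _quantile(arr,
                       quantiles=q,
    ...<2 lines>...
                       out=out,
                       weights=wgt)
    slices_having_nans = np.isnan(arr[-1, ...])
                                  ~~~^^^^^^^^^
IndexError: index -1 is out of bounds for axis 0 with size 0
```

View pics/j.png

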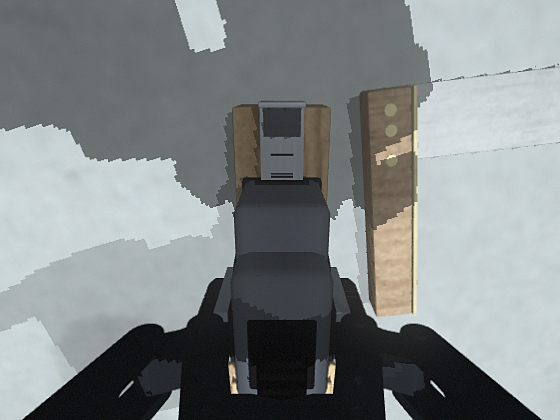

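The hook (282,103) has caught the far end and the blade is drawn out, centred on the offcut. Continuing back.

>>> move_arm(
  motion=[
    [0, 0, 0, -0.007, 0, -0.0005, 0.028],
    [0, 0, 0, -0.016, 0, -0.0005, 0.028],
    [0, 0, 0, -0.026, 0, -0.0005, 0.028],
    [0, 0, 0, -0.036, 0, -0.0005, 0.028],
    [0, 0, 0, -0.046, 0, -0.0005, 0.028],
    [0, 0, 0, -0.056, 0, -0.0005, 0.028],
    [0, 0, 0, -0.064, 0, -0.0005, 0.028],
    [0, 0, 0, -0.07, 0, -0.0005, 0.028],
  ],
)

```text
clock: 9.5
eef_pos: [563.3, -26.3, 53.3]
tcp_rot: [-3.141, 0.0, 1.278]
contact_force: [1.2, 3.1, -2.8]
opening: 0.416
grasp_force: 60.4
```

```bash
python3 go.py 546.9 -77.9 53.4 1.278
```

```text
t 9.5 pos [563.27 -26.33  53.26] rot [-3.1415  0.      1.2776] F [ 1.2  3.1 -2.8]
rot [-0.  0. -0.] shift [-0.0541 -0.0008 -0.0001]
```

>>> move_arm(
  motion=[
    [0, 0, 0, -0.007, 0, 0, 0.028],
    [0, 0, 0, -0.016, 0, 0, 0.028],
    [0, 0, 0, -0.026, 0, 0, 0.028],
    [0, 0, 0, -0.036, 0, 0, 0.028],
    [0, 0, 0, -0.044, -0.0004, 0, 0.028],
    [0, 0, 0, -0.05, -0.0004, 0, 0.028],
    [0, 0, 0, -0.054, -0.0004, 0, 0.028],
    [0, 0, 0, -0.054, -0.0004, 0, 0.028],
  ],
)

```text
clock: 10.5
eef_pos: [547.5, -77.6, 53.3]
tcp_rot: [3.142, -0.0, 1.277]
contact_force: [0.7, 4.9, -3.5]
opening: 0.417
grasp_force: 60.3
```

```bash
python3 go.py 546.9 -77.9 46 1.278;  cat > m6.py <<'E'
from h import *
grab('wrist','k%d.png'%int(sensors.sense()['clock']*100))
f=load('wrist'); P=cloud(f); X,Y,Z=P[...,0],P[...,1],P[...,2]; ok=f['d']>0
a=1.2781; u=(X-549)*np.cos(a)+(Y+71)*np.sin(a); v=-(X-549)*np.sin(a)+(Y+71)*np.cos(a)
def q(n,m):
    m=m&ok
    if m.sum(): print(n,m.sum(),'u',np.percentile(u[m],[1,50,99]).round(1),'v',np.percentile(v[m],[1,50,99]).round(1),'z',np.percentile(Z[m],[1,50,99]).round(1))
q('hook',(u>192)&(u<205)&(Z>15)&(Z<60)&(abs(v)<15))
q('nose',(Z>62)&(Z<82)&(u>15)&(u<60)&(abs(v)<22))
q('lock',(Z>100)&(Z<116)&(u>-40)&(u<30)&(abs(v)<11))
q('offcut',(Z>28)&(Z<36)&(u>130)&(u<200)&(abs(v)<26))
E
python3 m6.py; ls pics
```

```text
t 10.5 pos [547.49 -77.6   53.31] rot [ 3.1415 -0.      1.2774] F [ 0.7  4.9 -3.5]
rot [ 0.    -0.    -0.001] shift [-0.0005 -0.0005  0.0073]
nose 5942 u [17.9 30.9 39. ] v [-17.4   0.3  17.6] z [62.9 77.1 81.5]
lock 2937 u [-14.2  -2.4   0.6] v [-7.6  0.3  8. ] z [100.4 110.9 112.8]
a.png
b.png
c.png
d.png
e.png
g.png
i.png
j.png
k1050.png
```

>>> move_arm(
  motion=[
    [0, 0, 0, -0.0005, 0, 0.0015, 0.028],
    [0, 0, 0, -0.0005, 0, 0.003, 0.028],
    [0, 0, 0, -0.0005, 0, 0.0045, 0.028],
    [0, 0, 0, -0.0005, 0, 0.006, 0.028],
    [0, 0, 0, -0.0005, 0, 0.007, 0.028],
    [0, 0, 0, -0.0005, 0, 0.0075, 0.028],
    [0, 0, 0, -0.0005, 0, 0.0075, 0.028],
  ],
)

```text
clock: 11.42
eef_pos: [547.4, -77.9, 45.8]
tcp_rot: [3.141, 0.0, 1.278]
contact_force: [0.9, 4.1, -0.5]
opening: 0.411
grasp_force: 60.8
```

```bash
python3 go.py 546.9 -77.9 46 1.278; python3 m6.py
```

```text
t 11.43 pos [547.39 -77.9   45.79] rot [3.1415 0.     1.2778] F [ 0.9  4.1 -0.5]
rot [ 0.  0. -0.] shift [-0.0001 -0.0005 -0.0002]
nose 6431 u [17.2 27.8 38.7] v [-17.3   0.3  17.6] z [62.9 70.  81.6]
lock 2168 u [-14.6  -5.    0.2] v [-7.6  0.3  8. ] z [100.2 103.8 105.4]
```

>>> move_arm(
  motion=[
    [0, 0, 0, 0.001, 0, 0, 0.028],
    [0, 0, 0, 0.002, 0, 0, 0.028],
    [0, 0, 0, 0.003, 0, 0, 0.028],
    [0, 0, 0, 0.0035, 0, 0, 0.028],
    [0, 0, 0, 0.0035, 0, 0, 0.028],
  ],
)

```text
clock: 12.1
eef_pos: [548.4, -74.5, 45.8]
tcp_rot: [3.141, -0.0, 1.278]
contact_force: [1.6, 4.7, -0.6]
opening: 0.418
grasp_force: 60.8
```

>>> move_arm(
  motion=[
    [0, 0, 0, 0.0005, 0, 0.0002, 0.028],
    [0, 0, 0, 0.001, 0, 0.0004, 0.028],
    [0, 0, 0, 0.001, 0, 0.0004, 0.028],
    [0, 0, 0, 0.001, 0, 0.0004, 0.028],
  ],
)

```text
clock: 12.6
eef_pos: [548.7, -73.8, 45.6]
tcp_rot: [3.141, 0.0, 1.278]
contact_force: [-0.4, 2.1, 5.3]
opening: 0.413
grasp_force: 61.2
```

The axial pull has dropped and the floor is carrying load, so the case is seated against the sill. Releasing slowly.

>>> move_arm(
  motion=[
    [0, 0, 0, 0, 0, -0.0004, 0.028],
    [0, 0, 0, 0, 0, -0.0004, 0.036],
    [0, 0, 0, 0, 0, -0.0004, 0.038],
    [0, 0, 0, 0, 0, -0.0004, 0.042],
    [0, 0, 0, 0, 0, -0.0004, 0.05],
    [0, 0, 0, 0, 0, -0.0004, 0.06],
    [0, 0, 0, 0, 0, -0.0004, 0.066],
    [0, 0, 0, 0, 0, -0.0004, 0.066],
  ],
  grip_force=20,
)

```text
clock: 13.6
eef_pos: [548.6, -73.6, 45.8]
tcp_rot: [-3.142, 0.0, 1.278]
contact_force: [0.6, 0.1, 0.2]
opening: 0.771
grasp_force: 0.0
```

```bash
python3 m6.py; python3 go.py 546.9 -77.9 130 1.278
```

```text
nose 6467 u [21.8 33.7 44.9] v [-17.3   0.4  18. ] z [63.  69.8 81.6]
lock 2385 u [-10.3   0.2   6.3] v [-7.4  0.4  8.2] z [100.2 103.7 105.2]
t 13.65 pos [548.67 -73.59  45.79] rot [3.1416e+00 1.0000e-04 1.2778e+00] F [-0.2  0.3  1. ]
rot [ 0.  0. -0.] shift [-0.0046 -0.0004 -0.0842]
```

>>> move_arm(
  motion=[
    [0, 0, 0, 0, 0, -0.02, 0.066],
    [0, 0, 0, 0, 0, -0.05, 0.066],
    [0, 0, 0, 0, 0, -0.09, 0.066],
    [0, 0, 0, 0, 0, -0.115, 0.05],
    [0, 0, 0, 0, 0, -0.125, 0.0],
    [0, 0, 0, 0, 0, -0.125, 0.0],
    [0, 0, 0, 0, 0, -0.125, 0.0],
  ],
)

```text
clock: 14.52
eef_pos: [547.9, -73.4, 169.6]
tcp_rot: [-3.14, 0.0, 1.278]
contact_force: [0.9, 0.4, 0.3]
opening: 0.0
grasp_force: 0.0
```

```bash
python3 m6.py; python3 go.py 547.1 -76 108 1.278; cp pics/k1[4-9]*.png pics/l.png
```

```text
nose 1591 u [21.9 34.3 44.6] v [-17.3  -0.   17.9] z [63.7 69.7 81.5]
lock 764 u [-15.8  -4.1   5.8] v [-7.2  0.   7.9] z [100.8 103.9 105.4]
offcut 1263 u [130.1 136.5 142.9] v [-22.1  -0.   22.2] z [29.9 32.4 35.8]
t 14.57 pos [547.9  -73.45 169.51] rot [-3.1395e+00  3.0000e-04  1.2778e+00] F [-0.2 -0.3 -1.4]
rot [-0.002  0.    -0.   ] shift [-0.0026  0.0001  0.0615]
```

View pics/l.png

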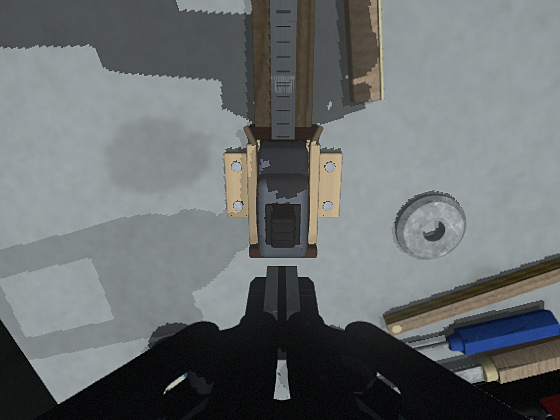

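The view shows the case seated in the pocket with the lock at (285,225), the blade stretched along the offcut and the shut fingers aligned. I'll descend onto the lock.

>>> move_arm(
  motion=[
    [0, 0, 0, -0.0025, 0, 0.015, 0],
    [0, 0, 0, -0.0025, 0, 0.035, 0],
    [0, 0, 0, -0.0025, 0, 0.05, 0],
    [0, 0, 0, -0.0025, 0, 0.058, 0],
    [0, 0, 0, -0.0025, 0, 0.061, 0],
    [0, 0, 0, -0.0025, 0, 0.061, 0],
    [0, 0, 0, -0.0025, 0, 0.061, 0],
    [0, 0, 0, -0.0025, 0, 0.061, 0],
  ],
)

```text
clock: 15.58
eef_pos: [548.2, -76.0, 110.3]
tcp_rot: [3.141, -0.0, 1.278]
contact_force: [-1.0, 0.3, -0.1]
opening: -0.0
grasp_force: 0.0
```

>>> move_arm(
  motion=[
    [0, 0, 0, 0, 0, 0.0015, 0],
    [0, 0, 0, 0, 0, 0.003, 0],
    [0, 0, 0, 0, 0, 0.0045, 0],
    [0, 0, 0, 0, 0, 0.0055, 0],
    [0, 0, 0, 0, 0, 0.0065, 0],
    [0, 0, 0, 0, 0, 0.0075, 0],
    [0, 0, 0, 0, 0, 0.008, 0],
    [0, 0, 0, 0, 0, 0.008, 0],
  ],
)

```text
clock: 16.58
eef_pos: [548.1, -76.0, 102.4]
tcp_rot: [3.141, -0.0, 1.278]
contact_force: [-2.7, 0.9, 7.6]
opening: -0.002
grasp_force: 3.8
```

>>> move_arm(
  motion=[
    [0, 0, 0, 0, 0, 0.0005, 0],
    [0, 0, 0, 0, 0, 0.001, 0],
    [0, 0, 0, 0, 0, 0.001, 0],
    [0, 0, 0, 0, 0, 0.001, 0],
  ],
)

```text
clock: 17.08
eef_pos: [548.1, -76.0, 101.5]
tcp_rot: [3.141, -0.0, 1.278]
contact_force: [-1.9, -0.2, 7.8]
opening: 0.001
grasp_force: 4.0
```

>>> move_arm(
  motion=[
    [0, 0, 0, 0, 0, 0.0003, 0],
    [0, 0, 0, 0, 0, 0.0006, 0],
    [0, 0, 0, 0, 0, 0.0006, 0],
    [0, 0, 0, 0, 0, 0.0006, 0],
  ],
)

```text
clock: 17.58
eef_pos: [548.1, -76.0, 100.9]
tcp_rot: [3.141, -0.0, 1.278]
contact_force: [-2.1, 0.5, 8.7]
opening: -0.001
grasp_force: 4.1
```

>>> move_arm(
  motion=[
    [0, 0, 0, 0, 0, 0.0004, 0],
    [0, 0, 0, 0, 0, 0.0008, 0],
    [0, 0, 0, 0, 0, 0.001, 0],
    [0, 0, 0, 0, 0, 0.001, 0],
    [0, 0, 0, 0, 0, 0.001, 0],
  ],
)

```text
clock: 18.2
eef_pos: [548.1, -76.0, 99.9]
tcp_rot: [3.141, -0.0, 1.278]
contact_force: [-1.9, 0.1, 8.8]
opening: -0.003
grasp_force: 4.2
```

>>> move_arm(
  motion=[
    [0, 0, 0, 0, 0, 0.0004, 0],
    [0, 0, 0, 0, 0, 0.0008, 0],
    [0, 0, 0, 0, 0, 0.001, 0],
    [0, 0, 0, 0, 0, 0.001, 0],
    [0, 0, 0, 0, 0, 0.001, 0],
  ],
)

```text
clock: 18.82
eef_pos: [548.1, -76.0, 98.9]
tcp_rot: [3.141, -0.0, 1.278]
contact_force: [-1.6, -0.0, 7.7]
opening: -0.003
grasp_force: 4.2
```

>>> move_arm(
  motion=[
    [0, 0, 0, 0, 0, 0.0004, 0],
    [0, 0, 0, 0, 0, 0.0008, 0],
    [0, 0, 0, 0, 0, 0.001, 0],
    [0, 0, 0, 0, 0, 0.001, 0],
    [0, 0, 0, 0, 0, 0.001, 0],
  ],
)

```text
clock: 19.45
eef_pos: [548.4, -76.0, 98.3]
tcp_rot: [3.141, -0.0, 1.278]
contact_force: [-3.3, -0.1, 13.4]
opening: -0.0
grasp_force: 6.0
```

>>> move_arm(
  motion=[
    [0, 0, 0, 0, 0, 0.0003, 0],
    [0, 0, 0, 0, 0, 0.0004, 0],
    [0, 0, 0, 0, 0, 0.0004, 0],
    [0, 0, 0, 0, 0, 0.0004, 0],
  ],
)

```text
clock: 19.95
eef_pos: [548.5, -76.0, 98.1]
tcp_rot: [3.14, -0.0, 1.278]
contact_force: [-4.5, 0.4, 13.5]
opening: 0.001
grasp_force: 7.0
```

>>> move_arm(
  motion=[
    [0, 0, 0, 0, 0, 0.0003, 0],
    [0, 0, 0, 0, 0, 0.0005, 0],
    [0, 0, 0, 0, 0, 0.0005, 0],
    [0, 0, 0, 0, 0, 0.0005, 0],
  ],
)

```text
clock: 20.45
eef_pos: [548.5, -76.0, 97.8]
tcp_rot: [3.14, -0.0, 1.278]
contact_force: [-3.9, 0.7, 15.7]
opening: 0.001
grasp_force: 8.1
```

>>> move_arm(
  motion=[
    [0, 0, 0, 0, 0, 0.0003, 0],
    [0, 0, 0, 0, 0, 0.0004, 0],
    [0, 0, 0, 0, 0, 0.0004, 0],
    [0, 0, 0, 0, 0, 0.0004, 0],
  ],
)

```text
clock: 20.95
eef_pos: [548.6, -76.0, 97.6]
tcp_rot: [3.14, -0.0, 1.278]
contact_force: [-4.6, 1.0, 18.6]
opening: -0.002
grasp_force: 9.1
```

That is about 18 N, a firm bite. Lifting off.

>>> move_arm(
  motion=[
    [0, 0, 0, 0, 0, -0.002, 0],
    [0, 0, 0, 0, 0, -0.008, 0],
    [0, 0, 0, 0, 0, -0.03, 0],
    [0, 0, 0, 0, 0, -0.06, 0],
    [0, 0, 0, 0, 0, -0.08, 0],
    [0, 0, 0, 0, 0, -0.08, 0],
    [0, 0, 0, 0, 0, -0.08, 0],
  ],
)

```text
clock: 21.82
eef_pos: [547.4, -75.9, 175.1]
tcp_rot: [-3.141, 0.0, 1.278]
contact_force: [-0.2, -0.4, -0.3]
opening: -0.001
grasp_force: 0.0
```

```bash
python3 m6.py; python3 - <<'E'
from h import *
grab('scene');f=load('scene');P=cloud(f);X,Y,Z=P[...,0],P[...,1],P[...,2]
a=1.2781;u=(X-549)*np.cos(a)+(Y+71)*np.sin(a);v=-(X-549)*np.sin(a)+(Y+71)*np.cos(a)
m=(f['d']>0)&(Z>24)&(Z<45)&(abs(v)<26)&(u>60)&(u<215);print('offcut/blade far',np.percentile(u[m],[1,99.5]),'blade row',u[m&(abs(v)<8)].max())
print(sensors.sense()['contact_force'])
E
```

```text
nose 1533 u [21.8 34.4 44.7] v [-17.3   0.3  17.8] z [62.7 69.5 81.4]
offcut 1116 u [130.1 135.8 141.6] v [-22.2  -0.4  22.1] z [29.8 32.4 35.6]
offcut/blade far [ 61.90397081 197.11196686] blade row 199.6864982062212
[ 0.28906093 -0.43040429  0.43884094]
```

```bash
python3 -c "
from rig import order
print(order.sign_off())"
```

```text
the job is handed in; nothing more can be done
None
```

The job is handed in at about 22 s: the tape is seated in the shoe with its hook on the offcut's far end, and the lock is pressed to about 18 N; the sign-off returned no verdict.

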